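# Ready the inspection microscope

## Robot

A 6-joint arm with a two-finger parallel gripper is mounted at the origin on the work surface. World frame = base frame: x ahead of the robot, y to its left, z up, the work surface at z = 0. Lengths are in m, angles in rad, forces in N, time in s.
With the tool pointing down it reaches from about 0.25 to 0.775 m from the base axis. Payload 4 kg.
Tool frame: the origin (TCP) lies at the very end of the fingers, on their centre line; the grasp point (between the pads) lies 19 mm behind it (tcp_to_grasp is the distance from the TCP to the grasp point, in m); z points along the fingers, y is the line along which they close (so a half turn about z gives the same grasp; the last joint's range is limited). The gripper opens to 94 mm and grips with 3 to 60 N. Pads are 16 mm wide; open, the fingers measure 119 mm over their backs; the gripper's body (75 mm by 177 mm) begins 78 mm behind the grasp point.
Start: joints at [1.187, 0.087, 1.371, -0, 1.684, -0.103], TCP at [0.152, 0.528, 0.206] pointing down, gripper open.
Joint ranges: [-3.1, 3.1], [-0.76, 2.03], [0.27, 2.55], [-1.08, 4.22], [0.17, 2.65], [-2.57, 2.57]. Speed limits (rad/s): [2.79, 2.79, 3.14, 3.14, 3.14, 3.14].

## Interface

Orientations are given as [roll, pitch, yaw] about the fixed x, y, z axes, in that order (R = Rz(yaw) Ry(pitch) Rx(roll)).
In Python, from bench import * gives the robot as it stands.
- The arm moves only by the shell command python3 -m creep 'ROWS'. ROWS is one flat JSON list of numbers that holds 1 to 20 rows one after another, with no inner brackets; each row has 5 numbers: the finger opening in m, then dx, dy, dz in m, then a turn about the tool's z in rad; each row shifts and turns the commanded pose from where the row before left it, along the tool's axes as they then stand; what a row does not reach is not made up. A row lasts 1/12 s, in which the tool goes at most 0.0417 m and 0.125 rad, less where a joint would pass 70% of its speed; a pose out of reach is approached as far as the arm can. The fingers move at their own pace and stop on an object; the grip force is fixed at half the most. Time passes only in rows, so rows that do not move let the fingers close. It prints the time, the measured TCP pose, the force, the opening and the grip force at its end. Input that does not fit is refused with a message, and nothing moves.
- get_obs(): the state, without advancing time (a new reading comes with each control period).
- snapshot(name): name is "scene" or "top" or "wrist"; returns a dict with "color" (480x640x3 uint8, blue, green, red), "fx", "fy", "cx", "cy" (pixels), "extrinsics" (4x4, takes a point from world to camera coordinates). Camera axes: x right, y down, z forward; pixel columns grow to the right and rows downward; lengths in m; the calibration is good to about 2 mm. A picture is of the moment at which its call begins. There is no depth.
- close_job(): hands the job in; it is judged then, once.
The state is a dict: "time": time; "joint_positions": joint angles; "qvel": joint speeds; "joint_torque": joint torques, N m; "tool_pos": TCP position; "ee_rot": TCP orientation; "wrist_force": force on the tool from outside, world axes, zero at the start; "wrist_torque": the same for the moment, N m; "width": finger opening in m; "finger_force": force on a finger pad.
Only numpy, scipy, OpenCV 4.12 (cv2) and the standard library are available. Lean on these libraries where they do the work, as an engineer would, in place of code of your own. Each camera call takes 0.05 s, during which the arm holds its last target. There are 200 camera calls.

## Task

Get the digital microscope ready to look at the circuit board without glare: push its drawn-out stage plate fully home, so that the board on it comes under the lens, and push the analyser slide at the side of the filter housing fully in. Push gently, with the fingertips only, so that the board stays where it lies on the stage; do not touch the board or the lens, and leave everything else on the bench where it is.

Things in the scene. Friction and masses are not known exactly. Their poses are not given: they have to be found in the camera images.
- scope: Digital microscope, fixed on the bench. Origin on the bench straight below the lens axis, z up; y points from its front (operator's side) to its pillar, x to the far side, away from the robot; turned by -0.3 to 0.25 rad. In this frame (mm): base x -115..115, y -205..220, 34 high; fixed lower stage plate x -75..75, y -63..107, height 96..106; stage knobs out to x = +/-91 at y 85, height 56..104.
- pillar_top (a point): Top of the microscope's pillar, 415 above the bench, at x 0, y 165 of scope. Pillar: x -53..53, y 120..210. From it an arm runs forward at height 281..303 to the ring clamp over the lens (radius 36, height 283..301); focus knobs out to x = +/-93 at y 118, height 298..352.
- filter_housing (a point): Centre of the black filter housing above the lens, on the lens axis, 262 above the bench; 60 x 60 in plan, 40 high (242..282). Above it the ring clamp, then the camera barrel of radius 22 up to height 475.
- lens: The black lens barrel with steel bands, 43 across, hanging below the filter housing, height 168 to 242; must not be touched. Its origin coincides with that of scope, on the bench; its axes are those of scope.
- lens_axis (a point): Centre of the lens's lower end, 168 above the bench.
- stage (a joint): How far the stage plate (black, 170 wide along x, 200 long along y of scope, 10 thick, top 124 above the bench) has been pushed in: 0 = drawn out to its front stop for loading, where it starts; 0.080 m = fully home against the rear stop, board under the lens. Slides along y only (+y = in), friction about 2.5 N, damping 8 N s/m, stays where it is left.
- stage_front (a point): Middle of the front (-y) edge face of the stage plate, at half its thickness, 119 above the bench; moves with the stage. The face is 10 high and 170 wide; before and below it is free space down to the base (34 high), with only the lens cap lying there. At home it lies 100 in front of the lens axis.
- stage_mid (a point): Centre of the stage plate's top surface, 124 above the bench; at home it lies straight below the lens axis. Its axes are those of scope.
- filter (a joint): Travel of the analyser slide (polarising filter: aluminium bar 18 wide, 7 thick, with an upright black end tab) in the side of the filter housing: 0 = fully in; grows to 0.032 m as it is drawn out towards the robot (-x of scope). Starts 0.018 to 0.030 out. Moves along x only, friction about 1.5 N, damping 6 N s/m, stays where it is left.
- filter_tab (a point): Middle of the outer (-x) face of the analyser slide's end tab, 260 above the bench; the tab is 30 wide (y), 24 high and 8 thick. Fully in, this face is 84 from the lens axis, 54 from the filter housing.
- board: Circuit board, dark green, 85 x 65 x 4, lying loose on the stage's middle, with a round copper coil 42 across at its centre; parts on it rise 4 more. Origin at the centre of its underside. Must not be touched.
- lens_cap: Bystander: black round cap, 38 across and 15 high, lying on the front right part (+x) of the microscope's base, under the drawn-out stage's far corner. Origin at the centre of its underside.
- tweezers: Bystander: steel tweezers, about 125 long, 16 wide and 6 high, lying on the bench on the robot's side of the base. Origin near their middle, on the bench.
- spare_lens: Bystander: spare black lens standing on the bench on the robot's side of the base, 44 across, 68 high. Origin at the centre of its underside.
- swab_jar: Bystander: small glass jar, 52 across, 70 high, standing in front of the base. Origin at the centre of its underside.
- cleaner: Bystander: white bottle, 52 across, 140 high, standing in front of the base's far (+x) corner. Origin at the centre of its underside.
- controller: Bystander: black hand controller 65 x 105 x 26 with a small stick to 56 high, lying to the robot's right. Origin at the centre of its underside.
- driver: Bystander: screwdriver 160 long lying on the bench to the robot's left, on the pillar's side of the microscope. Origin on the bench below it.

How it is judged:
At the end, for the whole second after the job is handed in: The stage is within 3 mm of fully home, the analyser slide within 3 mm of fully in, and the board lies at rest on the stage with its centre within 10 mm of the lens axis (value of joint stage above 0.077 m and value of joint filter below 0.003 m and horizontal distance between board and lens_axis below 0.01 m and linear speed of board below 0.01 m/s); the robot touches nothing.
It fails at once if the board or the lens is touched (contact force between any of the fingers, the arm and board above 0.5 N or contact force between any of the fingers, the arm and lens above 0.5 N).
It fails at once if the board's centre slips more than 11 mm from the middle of the stage, or the board is lifted off it (horizontal distance between board and stage_mid above 0.011 m or z of board in the frame of stage_mid above 0.008 m).
It fails at once if the microscope or its slides are squeezed or rammed with more than 70 N (contact force between the fingers and scope above 70 N).
It fails at once if any part of the robot but the fingers leans on the microscope (contact force between the arm and scope above 2 N).
It fails at once if a bystander is moved more than 15 mm, or lifted (distance of any of lens_cap, tweezers, spare_lens, swab_jar, cleaner, controller, driver from where it was at the start of the episode above 0.015 m).
It also fails if it takes over 50 s, if anything falls off the work surface, if the arm or the gripper's body presses on something with over 40 N, if the wrist force passes 120 N, or if a joint passes its speed limit or range.

## Working session

There is one attempt and no reset: what is moved stays moved. The work goes in short steps, Python scripts to look and compute and a shell command to move; the robot and the scene stay as the last step left them, time stands still between calls to the robot, and variables do not carry over. Pictures are saved under pics/ and viewed, at most 11 in all, crops included, and the job is handed in when it is done.

```bash
mkdir -p pics; ls; python3 - <<'E'
from bench import *
import cv2,numpy as np,pickle
D={}
for n in("scene","top"):
    s=snapshot(n);D[n]=s;cv2.imwrite(f"pics/{n}0.png",s["color"]);print(n,s["fx"],s["cx"],s["cy"],np.round(s["extrinsics"],3).tolist())
pickle.dump(D,open("s0.pkl","wb"))
o=get_obs();print(o["time"],o["tool_pos"],o["ee_rot"],o["width"])
E
```

```text
pics
scene 603.0538575083432 320.01321723969795 237.7512756720313 [[0.196, 0.98, -0.008, -0.128], [0.676, -0.142, -0.723, -0.197], [-0.71, 0.136, -0.691, 1.929], [0.0, 0.0, 0.0, 1.0]]
top 494.15123379068024 311.26767788098533 237.68039678999148 [[0.026, -0.999, -0.021, 0.014], [-0.989, -0.022, -0.145, 0.581], [0.144, 0.024, -0.989, 1.274], [0.0, 0.0, 0.0, 1.0]]
0.1 [0.1522354  0.52802209 0.20443328] [-3.13965236e+00 -1.78604422e-04  2.86079984e+00] 0.0940876524028272
```

View pics/scene0.png

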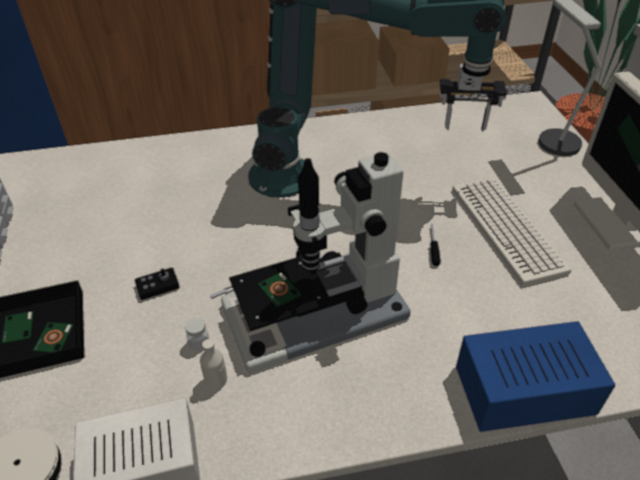

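View pics/top0.png

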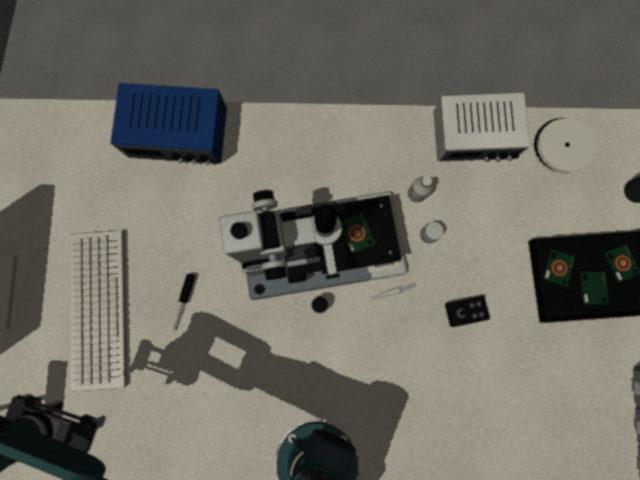

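Scene view: scope with the board's coil at about (281,289), stage front at the left, and pillar top at (380,160). Top view: coil at (358,233), stage front edge running (388,197) to (400,262), pillar at (240,230). I'll enlarge the scope in the top view and the housing in the scene view.

```bash
cat > h.py <<'E'
import numpy as np,cv2
def ray(s,u,v):
    E=np.array(s["extrinsics"]);R,t=E[:3,:3],E[:3,3]
    d=R.T@np.array([(u-s["cx"])/s["fx"],(v-s["cy"])/s["fy"],1]);return -R.T@t,d/np.linalg.norm(d)
def onz(s,u,v,z):
    c,d=ray(s,u,v);return c+d*(z-c[2])/d[2]
def tri(*rs):
    A=sum(np.eye(3)-np.outer(d,d) for c,d in rs);b=sum((np.eye(3)-np.outer(d,d))@c for c,d in rs)
    p=np.linalg.solve(A,b);return p,[np.linalg.norm(np.cross(p-c,d)) for c,d in rs]
def proj(s,p):
    E=np.array(s["extrinsics"]);q=E[:3,:3]@p+E[:3,3];return [s["fx"]*q[0]/q[2]+s["cx"],s["fy"]*q[1]/q[2]+s["cy"]]
E
python3 - <<'E'
import pickle,cv2,numpy as np
from h import *
D=pickle.load(open("s0.pkl","rb"))
a=D["top"]["color"][175:310,210:420];b=D["scene"]["color"][140:380,190:430]
g=lambda i:np.clip(255*(i/255.)**.6,0,255).astype('uint8')
cv2.imwrite("pics/a.png",cv2.resize(g(a),None,fx=3.8,fy=3.8,interpolation=2))
cv2.imwrite("pics/b.png",cv2.resize(g(b),None,fx=2.5,fy=2.5,interpolation=2))
P=[]
for n,(x0,x1,y0,y1) in dict(top=(330,390,205,262),scene=(255,310,265,315)).items():
    im=D[n]["color"][y0:y1,x0:x1].astype(int);B,G,R=im[...,0],im[...,1],im[...,2]
    m=((R>G+25)&(R>B+30)).astype('uint8');ys,xs=np.nonzero(m);(c,ax,an)=cv2.minAreaRect(np.c_[xs,ys].astype('float32'))
    print(n,m.sum(),c[0]+x0,c[1]+y0,ax);P.append(ray(D[n],c[0]+x0,c[1]+y0))
print(tri(*P))
E
```

```text
top 90 358.5594081878662 235.40594291687012 (9.920724868774414, 16.534542083740234)
scene 103 278.0 288.0 (12.0, 16.0)
(array([ 0.57811941, -0.08886082,  0.12170676]), [np.float64(0.0033045610457166498), np.float64(0.0033045610457166754)])
```

View pics/a.png

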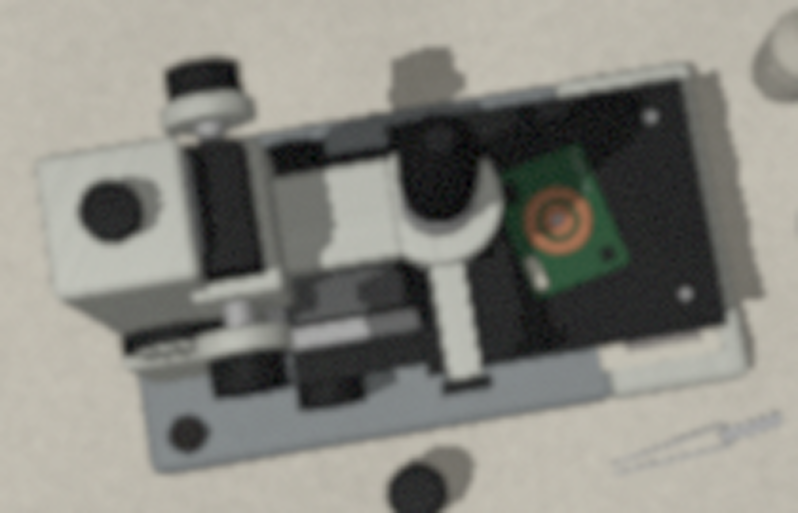

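View pics/b.png

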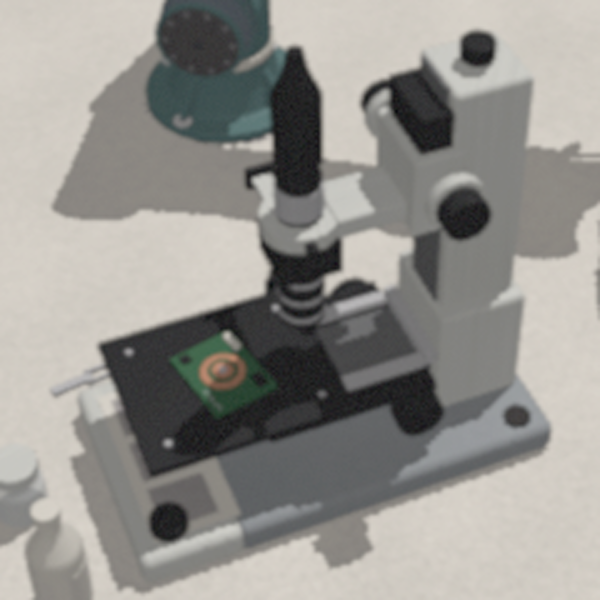

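Crop a: coil (559,221); stage front corners (683,80) far and (723,322) near; analyser tab (467,383) with the bar leading up to the housing; base corners (155,470) and (745,370). Crop b: coil (223,371); stage front corners (100,345) near and (152,474) far; tab about (262,176); pillar top behind.

```bash
python3 - <<'E'
import pickle
from h import *
D=pickle.load(open("s0.pkl","rb"));T,S=D["top"],D["scene"]
A=lambda u,v:(u/3.8+210-.4,v/3.8+175-.4);B=lambda u,v:(u/2.5+190-.3,v/2.5+140-.3)
for n,a,b in(("coil",(559,221),(223,371)),("far",(683,80),(152,470)),("near",(723,322),(100,345)),("tab",(467,383),(262,176)),("screwfar",(650,117),(168,443)),("screwnear",(685,294),(128,351))):
    p,e=tri(ray(T,*A(*a)),ray(S,*B(*b)));print(n,p.round(4),round(e[0],4))
# top-only on known planes
n=onz(T,*A(723,322),.124);f=onz(T,*A(683,80),.124);e=f-n;print(n,f,np.linalg.norm(e),"yaw",np.arctan2(e[1],e[0]))
b1=onz(T,*A(155,470),.034);b2=onz(T,*A(745,370),.034);print(b1,b2,np.linalg.norm(b1-b2),np.arctan2(*(b1-b2)[[1,0]])-np.pi/2)
print("tab top-only",onz(T,*A(467,383),.272))
g=onz(T,*A(559,221),.13);print("coil",g)
E
```

```text
coil [ 0.5837 -0.0855  0.1268] 0.0016
far [ 0.6814 -0.1656  0.1212] 0.003
near [ 0.5203 -0.1949  0.1195] 0.0004
tab [ 0.467  -0.0242  0.2588] 0.0021
screwfar [ 0.6553 -0.1458  0.1224] 0.0009
screwnear [ 0.5376 -0.1694  0.1239] 0.0006
[ 0.51978895 -0.19459903  0.124     ] [ 0.6804105  -0.16820096  0.124     ] 0.16277635203110719 yaw 0.16289327126104358
[0.41669277 0.18468073 0.034     ] [ 0.49607624 -0.22389052  0.034     ] 0.4162117294037976 0.19190430143626447
tab top-only [ 0.46580621 -0.02593705  0.272     ]
coil [ 0.58296859 -0.08686826  0.13      ]
```

Scope: yaw is about 0.185 from four edge estimates (0.163 to 0.198), origin about (0.567,-0.004). The coil's height (127 mm) and the tab's (259 mm) agree with the text. The analyser slide goes first. I'll raise the tool, close the fingers and cross over on the robot's side.

```bash
R="" ; python3 -m creep '[0,-0.0167,-0.025,-0.003,0,0,-0.0167,-0.025,-0.003,0,0,-0.0167,-0.025,-0.003,0,0,-0.0167,-0.025,-0.003,0,0,-0.0167,-0.025,-0.003,0,0,-0.0167,-0.025,-0.003,0,0,-0.0167,-0.025,-0.003,0,0,-0.0167,-0.025,-0.003,0,0,-0.0167,-0.025,-0.003,0,0,-0.0167,-0.025,-0.003,0,0,-0.0167,-0.025,-0.003,0,0,-0.0167,-0.025,-0.003,0,0,-0.0167,-0.025,-0.003,0,0,-0.0167,-0.025,-0.003,0,0,-0.0167,-0.025,-0.003,0,0,-0.0167,-0.025,-0.003,0,0,-0.0167,-0.025,-0.003,0,0,-0.0167,-0.025,-0.003,0,0,-0.0167,-0.025,-0.003,0,0,-0.0167,-0.025,-0.003,0]'
python3 -m creep '[0,0,0,0,-0.117,0,0,0,0,-0.117,0,0,0,0,-0.117,0,0,0,0,-0.115,0,0,0,0,0,0,0,0,0,0]'
```

```text
time: 1.77
tool_pos: [0.3347, -0.046, 0.2653]
ee_rot: [3.141, -0.0, 2.86]
wrist_force: [0.6, -0.2, 0.3]
width: 0.0005
finger_force: 0.0
time: 2.27
tool_pos: [0.3346, -0.0445, 0.2651]
ee_rot: [3.141, -0.001, -2.959]
wrist_force: [-0.0, 0.8, -0.4]
width: 0.0003
finger_force: 0.0
```

```bash
python3 - <<'E'
from bench import *
from h import *
import pickle
s=snapshot("wrist");pickle.dump(s,open("w1.pkl","wb"));t=snapshot("top");pickle.dump(t,open("t1.pkl","wb"))
g=lambda i:np.clip(255*(i/255.)**.6,0,255).astype('uint8')
a=cv2.resize(g(s["color"]),(480,360));b=cv2.resize(g(t["color"])[210:330,270:370],(300,360),interpolation=2)
cv2.imwrite("pics/c.png",np.hstack([a,b]))
print(s["fx"],s["cx"],np.round(s["extrinsics"],3).tolist())
for p in [(.4586,-.0249,.272),(.4586,-.0249,.248),(.567,-.004,.168)]: print(proj(s,np.array(p)),proj(t,np.array(p)))
E
```

```text
397.6151084867349 307.9359561431856 [[-0.181, 0.983, 0.001, 0.104], [0.952, 0.175, 0.252, -0.351], [0.248, 0.047, -0.968, 0.368], [0.0, 0.0, 0.0, 1.0]]
[np.float64(301.2520506089008), np.float64(519.6042944332338)] [np.float64(331.95128503248975), np.float64(278.70453100551924)]
[np.float64(301.86423604970605), np.float64(483.02711043125584)] [np.float64(331.7270776504194), np.float64(279.38119857470457)]
[np.float64(304.6538413151479), np.float64(510.1658018098833)] [np.float64(323.2538661170748), np.float64(236.11138831427263)]
```

View pics/c.png

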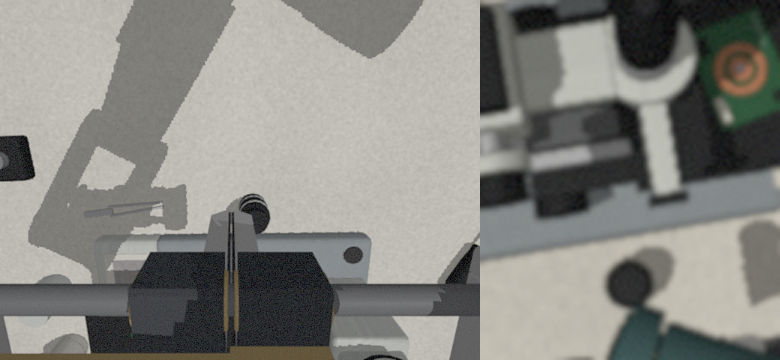

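Wrist view: the fingers hide the tab, because the camera sits on the robot's side. Top crop: tab outer edge at about (668,203), which is top pixel (332.7,278), giving a tab outer face at about (0.459,-0.026), or 26 mm out. Approaching now.

```bash
python3 -m creep '[0,-0.02,-0.002,0.001,0,0,-0.02,-0.002,0.001,0,0,-0.02,-0.002,0.001,0,0,-0.02,-0.002,0,0,0,-0.015,0,0,0,0,-0.008,0,0,0,0,0,0,0,0,0,0,0,0,0]'
python3 -m creep '[0,-0.003,0,0,0,0,-0.003,0,0,0,0,-0.003,0,0,0,0,-0.003,0,0,0,0,-0.003,0,0,0,0,-0.003,0,0,0,0,-0.003,0,0,0]'
python3 - <<'E'
from bench import *
from h import *
import pickle
t=snapshot("top");s=snapshot("scene")
g=lambda i:np.clip(255*(i/255.)**.6,0,255).astype('uint8')
cv2.imwrite("pics/d.png",np.hstack([cv2.resize(g(t["color"])[210:330,270:370],(400,480),interpolation=2),cv2.resize(g(s["color"])[140:260,240:340],(400,480),interpolation=2)]))
E
```

```text
time: 3.03
tool_pos: [0.4372, -0.0333, 0.2622]
ee_rot: [3.141, -0.001, -2.957]
wrist_force: [-1.0, -0.3, 0.3]
width: 0.0004
finger_force: 0.0
time: 3.62
tool_pos: [0.4579, -0.0296, 0.2626]
ee_rot: [3.142, -0.001, -2.957]
wrist_force: [-2.2, 0.3, 0.7]
width: 0.0006
finger_force: 0.9
```

View pics/d.png

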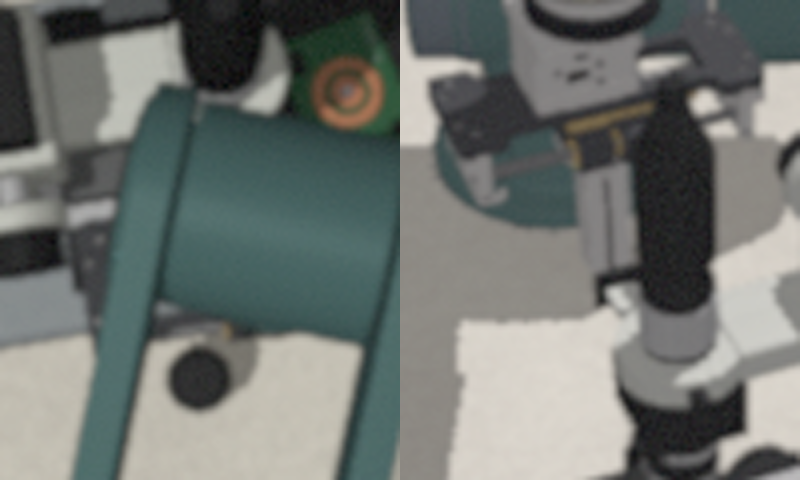

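Pictures: the fingers are at the tab, seen left of the barrel at scene crop (615,285). In the top view the teal wrist housing reaches about (200,95), close to the barrel. I'll check its height against the barrel top before going on.

```bash
python3 - <<'E'
from bench import *
from h import *
t=snapshot("top");s=snapshot("scene")
for z in (.4,.45,.5,.55,.6,.7): print(z,onz(t,320,233,z).round(3)[:2])
for z in (.36,.475): print("barrel",proj(t,np.array([.567,-.004,z])),proj(s,np.array([.567,-.004,z])))
for z in (.262,.36,.45,.5,.55,.6): print("toolaxis",z,np.round(proj(s,np.array([.458,-.03,z])),0),np.round(proj(t,np.array([.458,-.03,z])),0))
g=lambda i:np.clip(255*(i/255.)**.6,0,255).astype('uint8')
cv2.imwrite("pics/e.png",cv2.resize(g(s["color"])[0:260,200:440],(552,598),interpolation=2))
E
```

```text
0.4 [0.538 0.002]
0.45 [0.531 0.002]
0.5 [0.523 0.002]
0.55 [0.515 0.001]
0.6 [0.507 0.001]
0.7 [0.492 0.   ]
barrel [np.float64(323.5649793369448), np.float64(222.09316093317048)] [np.float64(308.97085439229886), np.float64(203.17346251237788)]
barrel [np.float64(323.8152004580283), np.float64(210.8186269472198)] [np.float64(307.74915237126197), np.float64(159.02182417503386)]
toolaxis 0.262 [290. 207.] [334. 279.]
toolaxis 0.36 [289. 174.] [335. 276.]
toolaxis 0.45 [287. 140.] [337. 273.]
toolaxis 0.5 [286. 120.] [338. 271.]
toolaxis 0.55 [284.  99.] [339. 268.]
toolaxis 0.6 [283.  77.] [340. 266.]
```

View pics/e.png

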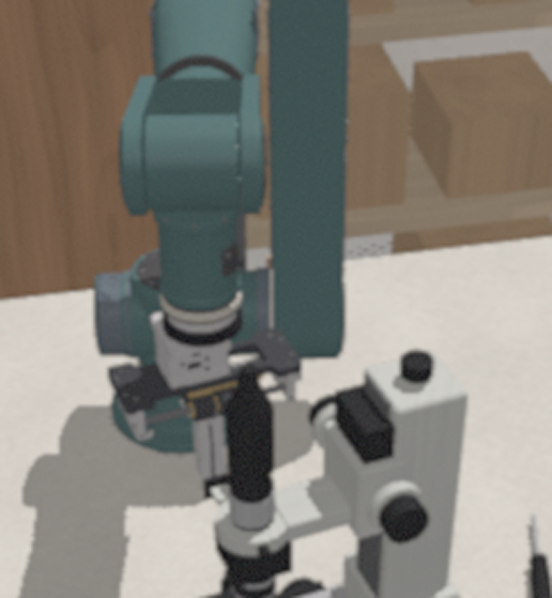

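The wrist housing's lower edge at crop row ~215 lies at z of about 0.56, above the barrel top (0.475). Only the slim link is lower, and it stays clear. Keep pushing.

```bash
python3 -m creep '[0,-0.003,0,0,0,0,-0.003,0,0,0,0,-0.003,0,0,0,0,-0.003,0,0,0,0,-0.003,0,0,0,0,0,0,0,0]'
python3 -m creep '[0,-0.002,0,0,0,0,-0.002,0,0,0,0,-0.001,0,0,0,0,0,0,0,0]'
```

```text
time: 4.32
tool_pos: [0.4735, -0.0266, 0.2623]
ee_rot: [3.141, 0.0, -2.956]
wrist_force: [-0.1, 0.2, 0.2]
width: 0.0003
finger_force: 0.1
time: 4.65
tool_pos: [0.4768, -0.026, 0.2624]
ee_rot: [3.141, -0.003, -2.957]
wrist_force: [-4.7, -1.0, 1.8]
width: 0.0003
finger_force: 2.4
```

```bash
python3 -m creep '[0,-0.001,0,0,0,0,-0.001,0,0,0,0,0,0,0,0]'
python3 -m creep '[0,-0.001,0,0,0,0,-0.001,0,0,0,0,0,0,0,0,0,0,0,0,0]'
```

```text
time: 4.9
tool_pos: [0.4769, -0.026, 0.2624]
ee_rot: [3.141, -0.007, -2.957]
wrist_force: [-9.7, -1.7, 3.3]
width: 0.0004
finger_force: 4.9
time: 5.23
tool_pos: [0.477, -0.0259, 0.2625]
ee_rot: [3.141, -0.011, -2.958]
wrist_force: [-14.3, -1.9, 5.5]
width: 0.0002
finger_force: 7.4
```

The slide is at its stop: force rose to 14 N at 0.477, against 0.4775 predicted. Back off, turn, and go round to the stage front.

```bash
python3 -m creep '[0,0.01,0,0,0,0,0.025,0,0,0,0,0.03,0,0,0,0,0.03,0,0,0,0,0.03,0,0,0,0,0.02,0,0,0,0,0,0,0,0]'
python3 -m creep '[0,0,0,0,0.1208,0,0,0,0,0.1208,0,0,0,0,0.1208,0,0,0,0,0.1208,0,0,0,0,0.1208,0,0,0,0,0.1208,0,0,0,0,0.1208,0,0,0,0,0.1208,0,0,0,0,0.1208,0,0,0,0,0.1208,0,0,0,0,0.1208,0,0,0,0,0.1208,0,0,0,0,0.1208,0,0,0,0,0]'
python3 -m creep '[0,-0.03,0,0,0,0,-0.03,0,0,0,0,-0.03,0,0,0,0,-0.03,0,0,0,0,-0.03,0,0,0,0,-0.03,0,0,0,0,-0.03,0,0,0,0,0,0.028,0,0,0,0,0.028,0,0,0,0,0.028,0,0,0,0,0.028,0,0,0,0,0.028,0,0,0,0,0.028,0,0,0,0,0.028,0,0,0,0,0,0,0,0,0,0,0,0]'
python3 - <<'E'
from bench import *
from h import *
t=snapshot("top");s=snapshot("scene");w=snapshot("wrist")
g=lambda i:np.clip(255*(i/255.)**.6,0,255).astype('uint8')
r=lambda i,a,b:cv2.resize(g(i["color"])[a[0]:a[1],b[0]:b[1]],(400,300),interpolation=2)
cv2.imwrite("pics/f.png",np.vstack([np.hstack([r(t,(175,310),(260,440)),r(s,(120,345),(170,470))]),np.hstack([r(w,(0,480),(0,640)),r(t,(0,480),(0,640))])]))
for p in ([.577,-.221,.112],[.577,-.221,.262]):print(proj(t,np.array(p)),proj(s,np.array(p)))
E
```

```text
time: 5.82
tool_pos: [0.3377, -0.0522, 0.2636]
ee_rot: [-3.139, 0.004, -2.958]
wrist_force: [0.8, -0.2, -0.2]
width: 0.0007
finger_force: 0.0
time: 6.98
tool_pos: [0.3405, -0.0518, 0.2625]
ee_rot: [3.14, 0.0, 1.755]
wrist_force: [-1.0, 0.0, 0.1]
width: 0.0002
finger_force: 0.0
time: 8.32
tool_pos: [0.5721, -0.2216, 0.2606]
ee_rot: [-3.14, -0.001, 1.761]
wrist_force: [-0.3, -0.7, -0.2]
width: 0.0003
finger_force: 0.0
[np.float64(409.659954322868), np.float64(237.39204608512233)] [np.float64(220.86669860341567), np.float64(299.068097230679)]
[np.float64(421.61445520579434), np.float64(227.5475285939398)] [np.float64(212.42564791821), np.float64(253.94531629348006)]
```

View pics/f.png

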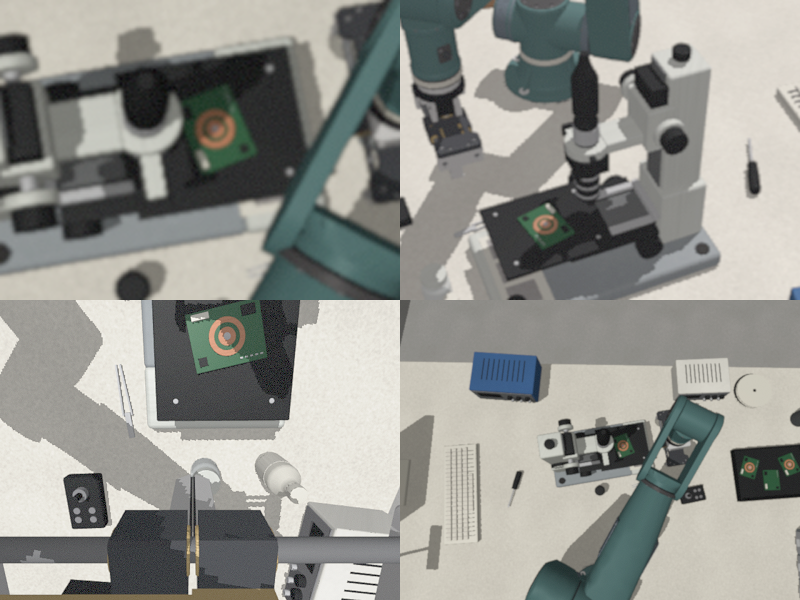

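The wrist camera sits on tool +x, about 74 mm out and 180 mm up, so it would end up at the ring clamp. Front view confirms that the stage face is clear and the jar and bottle are low. I'll turn the tool about so that the camera trails, then descend in front of the face.

```bash
python3 -m creep '[0,0,0,0,0.123,0,0,0,0,0.123,0,0,0,0,0.123,0,0,0,0,0.123,0,0,0,0,0.123,0,0,0,0,0.123,0,0,0,0,0.123,0,0,0,0,0.123,0,0,0,0,0.123,0,0,0,0,0.123,0,0,0,0,0.123,0,0,0,0,0.123]'
python3 -m creep '[0,0,0,0,0.123,0,0,0,0,0.123,0,0,0,0,0.123,0,0,0,0,0.123,0,0,0,0,0.123,0,0,0,0,0.123,0,0,0,0,0.123,0,0,0,0,0.123,0,0,0,0,0.123,0,0,0,0,0.123,0,0,0,0,0.123,0,0,0,0,0.123,0,0,0,0,0,0,0,0,0,0]'
python3 -c "
from bench import *
o=get_obs();print(o['joint_positions'])"
```

```text
time: 9.47
tool_pos: [0.5697, -0.2226, 0.2635]
ee_rot: [3.14, -0.001, 0.274]
wrist_force: [0.7, 0.2, -0.7]
width: 0.0005
finger_force: 0.0
time: 10.63
tool_pos: [0.5699, -0.2224, 0.2633]
ee_rot: [-3.141, -0.001, -1.193]
wrist_force: [-0.6, 0.1, -0.9]
width: 0.0001
finger_force: 0.0
[-4.64820919e-01  2.23249358e-01  1.10269541e+00  1.04409284e-04
  1.81431895e+00  2.29898881e+00]
```

```bash
python3 -m creep '[0,0,0,0.02,0,0,0,0,0.025,0,0,0,0,0.025,0,0,0,0,0.025,0,0,0,0,0.025,0,0,0,0,0.02,0,0,0,0,0.01,0,0,0,0,0,0,0,0,0,0,0]'
python3 - <<'E'
from bench import *
from h import *
t=snapshot("top");s=snapshot("scene");w=snapshot("wrist")
g=lambda i:np.clip(255*(i/255.)**.6,0,255).astype('uint8')
r=lambda i,a,b:cv2.resize(g(i["color"])[a[0]:a[1],b[0]:b[1]],(400,300),interpolation=2)
cv2.imwrite("pics/g.png",np.vstack([np.hstack([r(t,(145,310),(260,480)),r(s,(210,345),(180,360))]),np.hstack([r(w,(0,480),(0,640)),r(s,(0,345),(120,580))])]))
E
```

```text
time: 11.38
tool_pos: [0.5705, -0.2222, 0.1129]
ee_rot: [-3.141, -0.0, -1.195]
wrist_force: [0.3, 0.3, 1.3]
width: 0.0005
finger_force: 0.0
```

View pics/g.png

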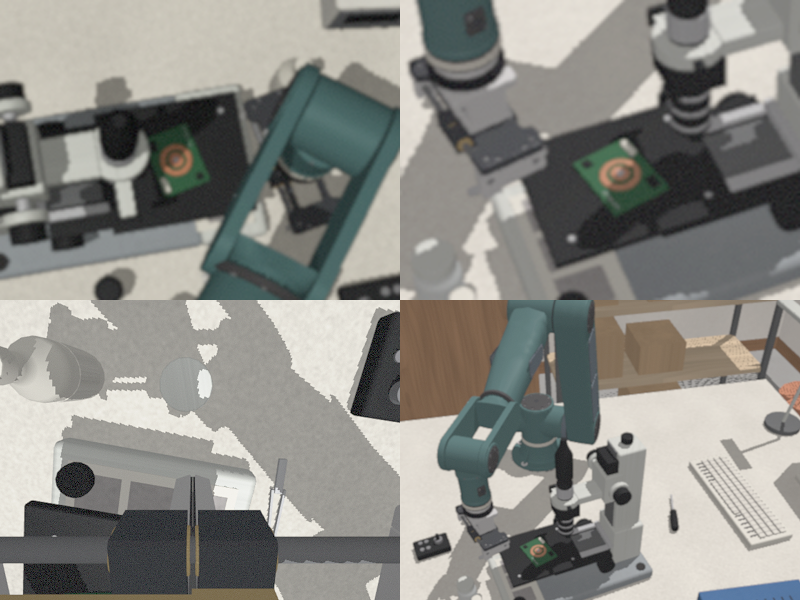

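The fingers are in front of the stage face and clear of jar, cap and bottle. I'll shift 25 mm to the robot's side for more room to the barrel, then approach slowly.

```bash
python3 -m creep '[0,-0.0024,0.0123,0,0,0,-0.0024,0.0123,0,0,0,-0.008,-0.0015,0,0,0,-0.007,-0.0014,0,0,0,0,0,0,0,0,-0.002,-0.0004,0,0,0,-0.002,-0.0004,0,0,0,-0.002,-0.0004,0,0,0,-0.002,-0.0004,0,0,0,-0.002,-0.0004,0,0]'
python3 -m creep '[0,-0.003,-0.0006,0,0,0,-0.003,-0.0006,0,0,0,-0.003,-0.0006,0,0,0,-0.003,-0.0006,0,0,0,-0.003,-0.0006,0,0,0,-0.003,-0.0006,0,0,0,-0.003,-0.0006,0,0,0,-0.003,-0.0006,0,0,0,-0.003,-0.0006,0,0,0,-0.003,-0.0006,0,0,0,0,0,0,0]'
python3 - <<'E'
from bench import *
from h import *
t=snapshot("top");s=snapshot("scene")
g=lambda i:np.clip(255*(i/255.)**.6,0,255).astype('uint8')
r=lambda i,a,b:cv2.resize(g(i["color"])[a[0]:a[1],b[0]:b[1]],(400,450),interpolation=2)
cv2.imwrite("pics/i.png",np.hstack([r(t,(145,310),(270,417)),r(s,(100,340),(180,393))]))
E
```

```text
time: 12.37
tool_pos: [0.5419, -0.2022, 0.1126]
ee_rot: [-3.141, -0.002, -1.196]
wrist_force: [1.3, -2.0, -0.6]
width: 0.0006
finger_force: 1.4
time: 13.28
tool_pos: [0.5356, -0.1704, 0.1124]
ee_rot: [3.142, 0.001, -1.195]
wrist_force: [-0.1, -1.3, 0.9]
width: 0.0004
finger_force: 0.6
```

View pics/i.png

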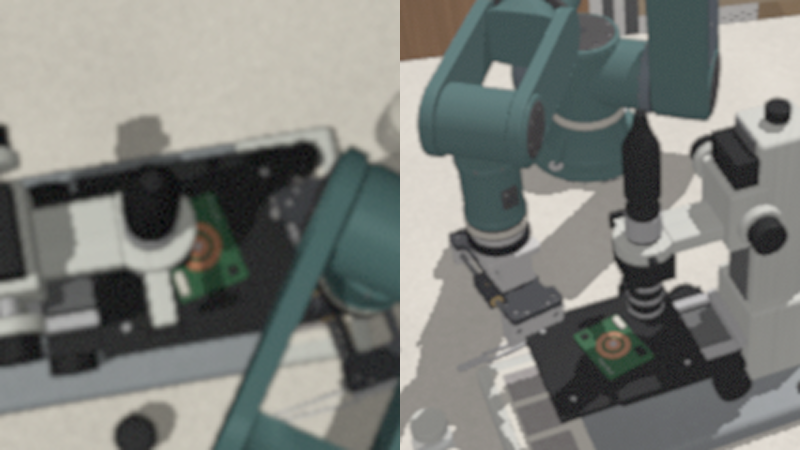

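The stage is sliding in, the board hasn't shifted on it, and the wrist housing (right edge 550) is well left of the barrel (625). Continue.

```bash
python3 -m creep '[0,-0.003,-0.0006,0,0,0,-0.003,-0.0006,0,0,0,-0.003,-0.0006,0,0,0,-0.003,-0.0006,0,0,0,-0.003,-0.0006,0,0,0,-0.003,-0.0006,0,0,0,-0.003,-0.0006,0,0,0,-0.003,-0.0006,0,0,0,-0.003,-0.0006,0,0,0,-0.003,-0.0006,0,0,0,0,0,0,0]'
python3 -m creep '[0,-0.002,-0.0004,0,0,0,-0.002,-0.0004,0,0,0,-0.002,-0.0004,0,0,0,-0.002,-0.0004,0,0,0,-0.002,-0.0004,0,0,0,-0.001,-0.0002,0,0,0,0,0,0,0]'
python3 -m creep '[0,-0.0015,-0.0003,0,0,0,-0.0015,-0.0003,0,0,0,-0.0015,-0.0003,0,0,0,0,0,0,0]'
```

```text
time: 14.3
tool_pos: [0.5303, -0.1403, 0.1123]
ee_rot: [-3.141, 0.001, -1.195]
wrist_force: [-0.4, -1.7, 0.6]
width: 0.0004
finger_force: 0.5
time: 14.88
tool_pos: [0.5284, -0.1298, 0.1124]
ee_rot: [3.142, 0.001, -1.195]
wrist_force: [-0.3, -3.0, -0.6]
width: 0.0004
finger_force: 0.8
time: 15.22
tool_pos: [0.5277, -0.1267, 0.1124]
ee_rot: [3.141, -0.002, -1.196]
wrist_force: [-0.7, -5.4, -0.9]
width: 0.0006
finger_force: 2.6
```

```bash
python3 -m creep '[0,-0.0015,-0.0003,0,0,0,-0.0015,-0.0003,0,0,0,0,0,0,0]'
python3 -m creep '[0,-0.0015,-0.0003,0,0,0,-0.0015,-0.0003,0,0,0,0,0,0,0,0,0,0,0,0]'
```

```text
time: 15.47
tool_pos: [0.5277, -0.1265, 0.1126]
ee_rot: [3.14, -0.008, -1.197]
wrist_force: [0.6, -11.9, -3.4]
width: 0.0008
finger_force: 5.5
time: 15.8
tool_pos: [0.5276, -0.1262, 0.1127]
ee_rot: [3.139, -0.013, -1.199]
wrist_force: [0.8, -16.9, -3.9]
width: 0.0004
finger_force: 8.4
```

The stage is against the stop: 17 N and no further travel, after 77+ mm. Back off, lift, and check.

```bash
python3 -m creep '[0,0.005,0.001,0,0,0,0.01,0.002,0,0,0,0.02,0.004,0,0,0,0.025,0.005,0,0,0,0.025,0.005,0,0,0,0.02,0.004,0,0,0,0.02,0.004,-0.02,0,0,0.02,0.004,-0.02,0,0,0.02,0.004,-0.02,0,0,0.02,0.004,-0.02,0,0,0,0,0,0,0,0,0,0,0]'
python3 - <<'E'
from bench import *
from h import *
t=snapshot("top");s=snapshot("scene")
P=[]
for n,i,(x0,x1,y0,y1) in (("top",t,(290,390,205,262)),("scene",s,(255,350,255,315))):
    im=i["color"][y0:y1,x0:x1].astype(int);B,G,R=im[...,0],im[...,1],im[...,2]
    m=(R>G+25)&(R>B+30);ys,xs=np.nonzero(m);print(n,m.sum(),xs.mean()+x0,ys.mean()+y0);P.append(onz(i,xs.mean()+x0,ys.mean()+y0,.13))
print(P)
g=lambda i:np.clip(255*(i/255.)**.6,0,255).astype('uint8')
r=lambda i,a,b:cv2.resize(g(i["color"])[a[0]:a[1],b[0]:b[1]],(400,450),interpolation=2)
cv2.imwrite("pics/j.png",np.hstack([r(t,(145,310),(270,417)),r(s,(160,370),(200,387))]))
A=lambda u,v:(u/3.8+210-.4,v/3.8+175-.4)
E
```

```text
time: 16.8
tool_pos: [0.561, -0.3057, 0.1935]
ee_rot: [-3.138, -0.001, -1.196]
wrist_force: [-0.5, 0.5, -1.0]
width: 0.0006
finger_force: 0.0
top 0 nan nan
scene 112 310.30357142857144 277.1517857142857
[array([nan, nan, nan]), array([ 0.5677256 , -0.00584475,  0.13      ])]<stdin>:7: RuntimeWarning: Mean of empty slice.
  ret = ret.dtype.type(ret / rcount)
```

View pics/j.png

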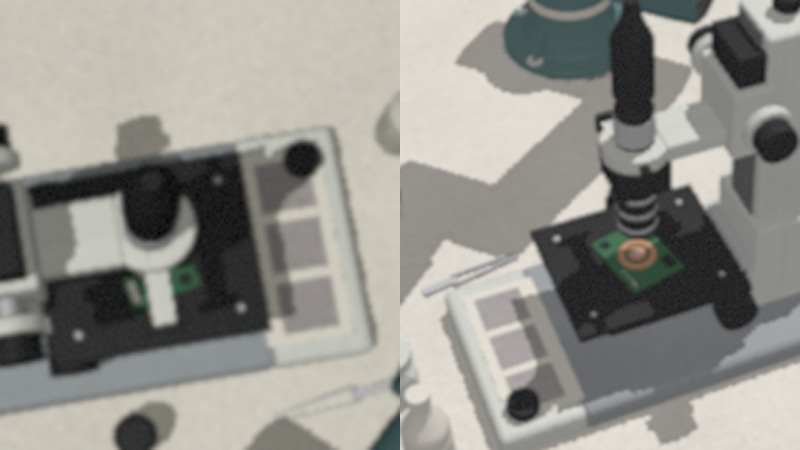

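Check: the coil lies at (0.568,-0.006), 80 mm further in and under the lens axis (0.567,-0.004). The stage front is level with home, the slide is in, and the bystanders are in place. Handing in.

```bash
python3 -c "
from bench import *
print(close_job())"
```

```text
the job is handed in; nothing more can be done
None
```

The stage plate and the analyser slide were both pushed in until they hit their stops, and I've handed the job in. By my last measurement the board is about 2 mm from the lens axis; the hand-in printed no verdict.

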